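Index the sample carousel by hand and clamp it

TASK

The drive has stopped the sample carousel short of its station. Without forcing the carousel while it is held, throw the clutch lever from the drive notch into the middle (free) notch and leave it there while you turn the carousel clockwise by its upright handle until the round wafer clicks into place under the dosing needle; then throw the lever right over into the clamp notch, the one away from the carousel. Do not touch the needle or any sample, and leave the things standing around the instrument where they are.

Things in the scene. Friction and masses are not known exactly. Their poses are not given: they have to be found in the camera images.
- clutch_lever (a joint): Clutch lever on the dark grey gearbox at the right front of the instrument: flat steel, black ball knob, swings left-right. Value: angle from upright, rad. Notches: -0.5 drive (leans to the carousel; starts here), 0 free, +0.5 clamp (leans away); stops at +-0.57. About 5 N at the knob leaves a notch; it drops in from 0.06 rad; elsewhere it stays or drifts towards free, so lead it all the way.
- lever_knob (a point): Centre of the lever's ball knob: 34 mm in diameter, plastic, on a 12 mm shaft; it can be pinched from above. It travels on an arc of 128 mm radius about lever_pivot. A steel block, 16 mm wide, starts 26 mm below the centre, along the lever. The frame turns with the lever.
- lever_pivot (a point): Pivot of the lever, 62 mm above the bench, fixed to the instrument. Frame: x is the hinge axis (roughly away from the robot), y left towards the carousel, z up. At lever value v the knob's centre is at (0, -128 sin v, 128 cos v) mm in it. The upright steel quadrant plate about it has a radius of 70 mm and is 10 mm thick.
- notch_free (a point): The middle notch in the quadrant's rim, marked with a ring: lever upright. Only here can the carousel turn; in the other two notches a shoe grips its rim.
- notch_clamp (a point): The notch away from the carousel (right), marked with a bar: carousel clamped. The drive notch, marked with a toothed wheel, is its mirror image on the carousel's side.
- carousel (a joint): Sample carousel: aluminium disc, 230 mm in diameter, top 70 mm above the bench. Value in rad, counter-clockwise from above; 0: the round wafer is under the needle. Starts at 0.35 to 1.34, so it must turn clockwise. A ball detent clicks at 0 and every quarter turn: pulls in from 0.08 rad, about 3 N at the handle to enter or leave; else it turns easily (under 1 N) in free.
- handle_top (a point): Centre of the top of the carousel's handle: an upright steel post with a sleeve that spins freely, 18 mm in diameter, top 52 mm above the disc (122 mm above the bench), 95 mm from the axis, 135 deg counter-clockwise from the wafer; its lowest 6 mm are a 26 mm foot. Always on the robot's side of the disc.
- carousel_axis (a point): Point on the carousel's axis, 70 mm above the bench (height of the disc's top face). Frame fixed to the instrument, parallel to lever_pivot's: x points to the place under the needle, z up. lever_pivot is 70 mm nearer the robot and 205 mm to the right.
- wafer: Round grey wafer, 52 mm in diameter, 3 mm thick, fixed on the carousel 72 mm from its axis; origin centre of its underside, 73 mm above the bench. Not to be touched.
- other_samples: The other samples, fixed on the carousel a quarter turn apart: square glass plate (46 mm), long glass slide (74 x 26 mm), copper square (30 mm); their tops are 6 mm above the disc. Origin on the axis at the disc's underside. Not to be touched.
- needle: Fragile dosing needle and glass syringe over the carousel's far edge; origin at the tip, 104 mm above the bench, 72 mm from the axis. The syringe is 16 mm thick, its micrometer ends 330 mm up. Two rods cross 240 to 280 mm up, 150 mm beyond the axis; in line with the needle stand a grey camera (right, top 130 mm) and a lamp housing (left, top 157 mm). Not to be touched.
- vial: Glass sample vial with a white cap, 30 mm in diameter, 65 mm tall, standing on the left front corner of the instrument's bed plate; origin centre of its underside. A bystander: leave it.
- screwdriver: Black-handled screwdriver, 170 mm long, lying crosswise on the front edge of the bed plate (12 mm above the bench); origin centre of its underside. A bystander: leave it.
- dish: Shallow glass dish, 90 mm across, 16 mm high, on the bench left of the carousel; origin centre of its underside. A bystander: leave it.
- slide_box: Closed white plastic box, 100 x 85 x 35 mm, on the bench farther left; origin centre of its underside. A bystander: leave it.
- solvent_jar: Amber glass jar with a white cap, 64 mm in diameter, 100 mm tall, on the bench right of the gearbox; origin centre of its underside. A bystander: leave it.
- test_weight: Brass test weight with a knob, 44 mm in diameter, 66 mm tall, on the bench right of the gearbox; origin centre of its underside. A bystander: leave it.

How it is judged:
On the way, in this order (a step that is already met when the one before it is completed fails the run):
1. the clutch lever rests in the middle (free) notch, the carousel not yet turned (value of joint clutch_lever between -0.08 and 0.08 rad and velocity of joint clutch_lever between -0.3 and 0.3 rad/s and distance of handle_top from where it was at the start of the episode below 0.015 m), for 0.3 s.
2. with the lever still in the free notch, the carousel stands in its detent with the round wafer under the needle (value of joint clutch_lever between -0.08 and 0.08 rad and value of joint carousel between -0.035 and 0.035 rad), for 0.3 s.
At the end, for the whole second after the job is handed in: The lever is in the clamp notch (joint 0.42 to 0.58 rad), the carousel at its detent with the round wafer under the needle (joint within 0.035 rad of 0), both at rest (value of joint clutch_lever between 0.42 and 0.58 rad and value of joint carousel between -0.035 and 0.035 rad and velocity of joint clutch_lever between -0.05 and 0.05 rad/s and velocity of joint carousel between -0.05 and 0.05 rad/s); the robot touches nothing.
It fails at once if the needle or its syringe is touched (over 0.5 N) (contact force between anything else and needle above 0.5 N).
It fails at once if a sample on the carousel is touched (over 0.5 N) (contact force between anything else and wafer above 0.5 N or contact force between anything else and other_samples above 0.5 N).
It fails at once if a bystander is moved by more than 30 mm (distance of any of vial, screwdriver, dish, slide_box, solvent_jar, test_weight from where it was at the start of the episode above 0.03 m).
It also fails if it takes over 54 s, if anything falls off the work surface, if the arm or the gripper's body presses on something with over 40 N, if the wrist force passes 120 N, or if a joint passes its speed limit or range.

ROBOT

A 6-joint arm with a two-finger parallel gripper is mounted at the origin on the work surface. World frame = base frame: x ahead of the robot, y to its left, z up, the work surface at z = 0. Lengths are in m, angles in rad, forces in N, time in s.
With the tool pointing down it reaches from about 0.35 to 0.975 m from the base axis. Payload 17.4 kg.
Tool frame: the origin (TCP) lies midway between the tips of the shut fingers; the grasp point (between the pads) lies 19 mm behind it; z points along the fingers, y is the direction in which the jaws open and shut (so a half turn about z gives the same grasp; the last joint's range is limited). The gripper opens to 85 mm and grips with 20 to 120 N. Pads are 22 mm wide; open, the fingers measure 114 mm over their backs; the gripper's body (76 mm by 85 mm) begins 54 mm behind the grasp point. The pads swing forward as they close: fully open they stand 13 mm farther back than shut.
Start: joints at [-1.177, 0.116, 1.442, -0, 1.584, -0.038], TCP at [0.282, -0.613, 0.231] pointing down, gripper open.
Joint ranges: [-2.83, 2.83], [-0.83, 2.19], [0.07, 2.5], [-1.14, 4.28], [0.01, 3], [-2.97, 2.97]. Speed limits (rad/s): [1.89, 1.89, 2.22, 3.14, 3.14, 3.14].

INTERFACE

Orientations are given as a rotation vector (axis times angle).
In Python, from workcell import manip gives the robot as it stands.
- The arm moves only by the tool apply_moves, never from a script. Its argument "motion" is a list of rows, each a list of 4 numbers: the shift along the tool's x, y, z in mm, then the turn about the tool's z in degrees. In form: [[dx, dy, dz, yaw], ...]. A call has 1 to 10 rows; each row is the pose to reach, as a shift and turn from the pose commanded when the call began, along the tool's axes at that moment; what a row does not reach only later rows make up. A row lasts 1/12 s, in which the tool goes at most 41.7 mm and 7.16 degrees, less where a joint would pass 70% of its speed; a pose out of reach is approached as far as the arm can. A call with a gripper value outside its range is refused whole. "hand" is the opening, from 0 (shut) to 1 (fully open), set as the call begins (left out, the last holds). The fingers move at their own pace and stop on an object; "grip_force" is the grip in N (left out, the last holds). Time passes only in rows, so rows that repeat a pose let the fingers close. It gives the time, the measured TCP pose, the force and the opening at its end, in the units of the state.
- manip.state(): the state, without advancing time (a new reading comes with each control period).
- manip.capture(name): name is "scene" or "top" or "wrist"; returns the picture (420x560x3 uint8, red, green, blue); there is no depth.
- manip.get_calibration(name): a dict with "mtx" (3x3 intrinsics, pixels), "pose" (4x4, takes a point from camera to world coordinates); the wrist camera has in their place "mount" (4x4, takes a point from camera to tool coordinates, whose origin is the TCP and whose axes are the flange's). Camera axes: x right, y up, looking along -z (the intrinsics and any distortion apply to the point x, -y, -z); pixel columns grow to the right and rows downward; lengths in m; the calibration is good to about 2 mm. A picture is of the moment at which its call begins: read the wrist's pose just before it. get_calibration takes no time and is no camera call.
- manip.job_done(): hands the job in, once; it reports no verdict.
Trained networks look in the newest picture that a camera, given by its name, has taken for a name from the list of things; names that differ only in an ending like _2 or _b are one class to them, and where a whole thing is asked for, a point or a joint stands for the part that bears it (a point fixed in the world has none). Each returns a list of dicts, best first, with "conf" (0 to 1); they miss things now and then, are a little off and sometimes report something else, mostly with a low value. They report only what shows in the picture. A call takes as long as a camera call.
- manip.silhouettes(thing, camera): "region" (420x560 bool, what is visible of it) and "location" ([row, column] as shares, 0 to 1, of the picture: columns of its width, rows of its height, amid what is visible of it).
- manip.spot_point(thing, camera): "location" ([row, column] as shares, 0 to 1, of the picture: columns of its width, rows of its height: a listed point, or the origin of a listed thing).
The state is a dict: "time": time; "qpos": joint angles; "qd": joint speeds; "effort": joint torques, N m; "eef_pos": TCP position; "tcp_rot": TCP orientation; "ft_force": force on the tool from outside, world axes, zero at the start; "torque": the same for the moment, N m; "gripper_width": finger opening in m.
Only numpy, scipy, OpenCV 4.12 (cv2) and the standard library are available. Lean on these libraries where they do the work, as an engineer would, in place of code of your own. Each camera call takes 0.05 s, during which the arm holds its last target. There are 200 camera calls.

## Working session

There is one attempt and no reset: what is moved stays moved. The work goes in short steps, Python scripts to look and compute and a tool call to move; the robot and the scene stay as the last step left them, time stands still between calls to the robot, and variables do not carry over. Pictures are saved under pics/ and viewed, about 8 in all and at most 12, crops included, and the job is handed in when it is done.

Besides the shell and the picture viewer there is one more tool, called after "Emit:" by a JSON object that holds its "method" and its "body". apply_moves: Moves the arm, as the interface text tells. Its arguments: {"type":"object","properties":{"motion":{"type":"array"},"hand":{"type":"number"},"grip_force":{"type":"number"}},"required":["motion"]}

```bash
mkdir -p pics; cat > h.py <<'E'
import numpy as np, cv2
from workcell import manip
from scipy.spatial.transform import Rotation as R
def cam(name):
    c=manip.get_calibration(name); 
    if 'pose' in c: return np.array(c['mtx']),np.array(c['pose']),c
    s=manip.state(); T=np.eye(4); T[:3,:3]=R.from_rotvec(s['tcp_rot']).as_matrix(); T[:3,3]=s['eef_pos']
    return np.array(c['mtx']),T@np.array(c['mount']),c
def ray(name,loc):
    K,P,c=cam(name); p=np.array([[[loc[1]*560,loc[0]*420]]],float)
    d=c.get('dist',None)
    n=cv2.undistortPoints(p,K,np.array(d) if d is not None else None)[0,0]
    v=P[:3,:3]@np.array([n[0],-n[1],-1]); return P[:3,3],v
def atz(name,loc,z):
    o,v=ray(name,loc); return o+v*(z-o[2])/v[2]
def tri(rs):
    A=np.zeros((3,3));b=np.zeros(3)
    for o,v in rs:
        v=v/np.linalg.norm(v);M=np.eye(3)-np.outer(v,v);A+=M;b+=M@o
    return np.linalg.solve(A,b)
def proj(name,X):
    K,P,c=cam(name); q=np.linalg.inv(P)@np.append(X,1); q=K@np.array([q[0],-q[1],-q[2]]); return q[:2]/q[2]
E
python3 - <<'E'
from h import *
np.set_printoptions(precision=4,suppress=True)
print({k:np.round(v,3) for k,v in manip.state().items()})
for n in ('scene','top'):
    print(manip.get_calibration(n).keys())
    im=manip.capture(n); cv2.imwrite(f'pics/{n}0.png',im[:,:,::-1])
Z=dict(lever_knob=.174,lever_pivot=.062,handle_top=.122,carousel_axis=.07,wafer=.073,needle=.104,notch_free=.13,vial=.012,screwdriver=.012,solvent_jar=0,test_weight=0,dish=0)
for t,z in Z.items():
    rs=[]
    for n in ('scene','top'):
        d=manip.spot_point(t,n)
        if d: print(t,n,round(d[0]['conf'],2),np.array(d[0]['location'])*[420,560],atz(n,d[0]['location'],z)); rs.append(ray(n,d[0]['location']))
    if len(rs)==2: print('   tri',tri(rs))
E
```

```text
{'time': np.float64(0.0), 'qpos': array([-1.177,  0.116,  1.442, -0.   ,  1.584, -0.038]), 'qd': array([-0.001, -0.   ,  0.001, -0.002,  0.   ,  0.001]), 'effort': array([ -0.   , -73.199, -63.25 ,  -0.   ,   0.006,  -0.   ]), 'eef_pos': array([ 0.282, -0.613,  0.231]), 'tcp_rot': array([-3.068, -0.673,  0.   ]), 'ft_force': array([0.568, 0.269, 0.097]), 'torque': array([ 0.002,  0.031, -0.008]), 'gripper_width': np.float64(0.085)}
dict_keys(['mtx', 'pose'])
dict_keys(['mtx', 'pose'])
lever_knob scene 0.65 [163.38  244.888] [ 0.5579 -0.1207  0.174 ]
lever_knob top 0.65 [191.394 338.8  ] [ 0.5588 -0.1238  0.174 ]
   tri [ 0.558  -0.1235  0.1723]
lever_pivot scene 0.62 [273.294 261.576] [0.6208 0.0996 0.062 ]
lever_pivot top 0.89 [190.596 356.272] [ 0.5739 -0.182   0.062 ]
   tri [ 0.5629 -0.2007 -0.3044]
handle_top scene 0.7 [206.514 284.48 ] [ 0.5166 -0.0018  0.122 ]
handle_top top 0.96 [211.218 286.496] [ 0.5158 -0.0066  0.122 ]
   tri [ 0.5153 -0.0062  0.1178]
carousel_axis scene 0.79 [246.918 260.12 ] [0.5964 0.0397 0.07  ]
carousel_axis top 0.64 [179.802 269.808] [0.5973 0.0347 0
[... 469 characters left out ...]
 -0.0074  0.2345]
vial top 0.56 [235.494 235.704] [0.4588 0.1217 0.012 ]
screwdriver scene 0.68 [302.19  355.208] [0.4624 0.2189 0.012 ]
screwdriver top 0.92 [228.816 275.688] [0.4774 0.0185 0.012 ]
   tri [ 0.43    0.0785 -0.1586]
solvent_jar scene 0.84 [174.594 222.488] [ 0.5566 -0.3163  0.    ]
solvent_jar top 0.86 [194.88 408.52] [ 0.5714 -0.3296  0.    ]
   tri [ 0.5632 -0.3257 -0.0025]
test_weight scene 0.79 [181.314 195.776] [ 0.6361 -0.3215  0.    ]
test_weight top 0.83 [169.806 405.888] [ 0.6379 -0.3232  0.    ]
   tri [ 0.6369 -0.3229 -0.0005]
dish scene 0.86 [300.804 357.896] [0.4493 0.213  0.    ]
dish top 0.7 [236.082 197.792] [0.4563 0.2216 0.    ]
   tri [0.4561 0.2194 0.0136]
```

```bash
python3 - <<'E'
from h import *
from scipy.optimize import least_squares
np.set_printoptions(precision=4,suppress=True)
def model(p):
    ax=p[:2];psi=p[2];q=p[3]; r=lambda a,d:ax+d*np.array([np.cos(a),np.sin(a)])
    F=np.array([[np.cos(psi),-np.sin(psi)],[np.sin(psi),np.cos(psi)]])
    return dict(ax=ax,needle=r(psi,.072),wafer=r(psi+q,.072),handle=r(psi+q+np.radians(135),.095),piv=ax+F@[-.07,-.205],knob=ax+F@[-.07,-.205+.128*np.sin(.5)])
M=dict(ax=(.5965,.0365),needle=(.6735,.052),wafer=(.6245,.1035),handle=(.5158,-.0055),piv=(.5739,-.182),knob=(.558,-.1225))
f=lambda p:np.concatenate([model(p)[k]-M[k] for k in M])
s=least_squares(f,[.6,.036,.15,1.],loss='soft_l1',f_scale=.003);print(s.x)
for k,v in model(s.x).items(): print(k,v,(v-M[k])*1000)
a=cv2.imread('pics/scene0.png');b=cv2.imread('pics/top0.png')
m=model(s.x);Z=dict(ax=.07,needle=.104,wafer=.073,handle=.122,piv=.062,knob=.062+.128*np.cos(.5))
for n,im in(('scene',a),('top',b)):
    for k in m: cv2.circle(im,tuple(int(x) for x in np.round(proj(n,np.append(m[k],Z[k])))),2,(255,0,255),-1)
cv2.imwrite('pics/c.png',np.hstack([cv2.resize(a[110:350,130:400],None,fx=1.48,fy=1.48),cv2.resize(b[110:350,180:450],None,fx=1.48,fy=1.48)]))
E
```

```text
[0.6001 0.0351 0.2057 1.026 ]
ax [0.6001 0.0351] [ 3.5586 -1.3528]
needle [0.6705 0.0499] [-2.9597 -2.1445]
wafer [0.624 0.103] [-0.4939 -0.452 ]
handle [ 0.5144 -0.0059] [-1.4347 -0.3607]
piv [ 0.5734 -0.1798] [-0.4876  2.1705]
knob [ 0.5609 -0.1198] [2.8764 2.7429]
```

View pics/c.png

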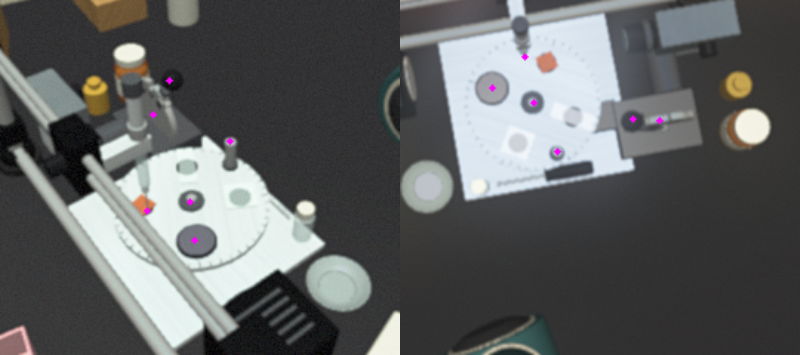

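The fit agrees with the images. In the crop, the markers sit on the knob (scene 169,80; top 633,119), handle (230,141; 557,152), axis and wafer. Next I compute the move to a hover over the knob.

```bash
cat >> h.py <<'E'
def delta(X,jaw=None):
    s=manip.state(); Rm=R.from_rotvec(s['tcp_rot']).as_matrix()
    d=Rm.T@(np.array(X)-s['eef_pos'])*1000; a=0
    if jaw is not None:
        v=Rm.T@np.array([np.cos(jaw),np.sin(jaw),0]); a=np.degrees(np.arctan2(-v[0],v[1])); a=(a+90)%180-90
    return np.round(np.append(d,a),1)
E
python3 - <<'E'
from h import *
print(delta([.56,-.121,.26],.206+np.pi/2), R.from_rotvec(manip.state()['tcp_rot']).as_matrix().round(3))
E
```

```text
[ 458.  -330.7  -28.7   12.9] [[ 0.908  0.419 -0.   ]
 [ 0.419 -0.908 -0.   ]
 [-0.    -0.    -1.   ]]
```

Emit:
{"method": "apply_moves", "body": {"motion": [[230, -165, -29, 7], [458, -331, -29, 13], [458, -331, -29, 13], [458, -331, -29, 13], [458, -331, -29, 13], [458, -331, -29, 13], [458, -331, -29, 13], [458, -331, -29, 13], [458, -331, -29, 13], [458, -331, -29, 13]], "hand": 0.7}}

```text
time: 2.13
eef_pos: [0.4873, -0.2487, 0.2537]
tcp_rot: [3.125, 0.321, 0.001]
ft_force: [0.7, -0.9, -0.2]
gripper_width: 0.0596
```

```bash
python3 - <<'E'
from h import *
print(manip.state()['time'],delta([.56,-.121,.26],.206+np.pi/2))
E
```

```text
2.1333 [ 9.710e+01 -1.102e+02 -6.300e+00 -1.000e-01]
```

Emit:
{"method": "apply_moves", "body": {"motion": [[97, -110, -6, 0], [97, -110, -6, 0], [97, -110, -6, 0], [97, -110, -6, 0], [97, -110, -6, 0], [97, -110, -6, 0]]}}

```text
time: 2.63
eef_pos: [0.5597, -0.1222, 0.2592]
tcp_rot: [3.125, 0.325, -0.0]
ft_force: [-0.3, 0.6, 0.0]
gripper_width: 0.0597
```

```bash
python3 - <<'E'
from h import *
np.set_printoptions(precision=4,suppress=True)
s=manip.state();print(s['time'],s['eef_pos'],delta([.56,-.121,.26],.206+np.pi/2))
im=manip.capture('wrist'); cv2.imwrite('pics/w1.png',im[:,:,::-1])
for t,z in dict(lever_knob=.1743,lever_pivot=.062,notch_free=.132,notch_clamp=.12,handle_top=.122,carousel_axis=.07).items():
    for d in manip.spot_point(t,'wrist')[:1]: print(t,round(d['conf'],2),np.array(d['location'])*[420,560],atz('wrist',d['location'],z))
E
```

```text
2.6333 [ 0.5597 -0.1222  0.2592] [ 0.6 -1.1 -0.8  0.1]
lever_knob 0.8 [216.51  280.112] [ 0.5561 -0.1202  0.1743]
lever_pivot 0.88 [182.784 332.416] [ 0.5695 -0.1778  0.062 ]
notch_free 0.8 [203.784 345.8  ] [ 0.566  -0.1804  0.132 ]
notch_clamp 0.97 [199.08 375.2 ] [ 0.5732 -0.2102  0.12  ]
handle_top 0.85 [219.702 158.088] [ 0.5109 -0.0074  0.122 ]
carousel_axis 0.96 [116.802 140.616] [0.5992 0.0381 0.07  ]
```

View pics/w1.png

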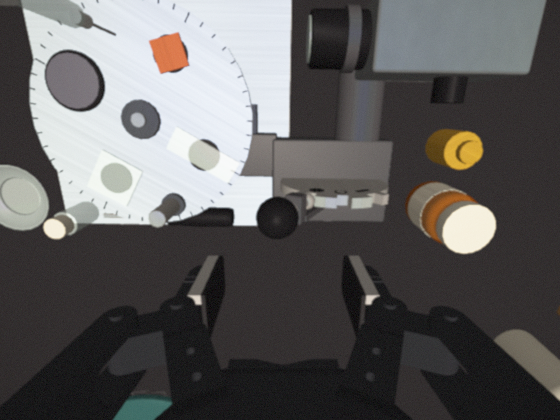

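The wrist view shows the knob at (277,217), centred between the pads' columns, and the handle at (168,209). The wrist position agrees with the fit within 4 mm. I'll descend next and cage the knob.

Emit:
{"method": "apply_moves", "body": {"motion": [[-3, -3, 40, 0], [-3, -3, 75, 0], [-3, -3, 95, 0], [-3, -3, 102, 0], [-3, -3, 102, 0]]}}

```text
time: 3.4
eef_pos: [0.5551, -0.1211, 0.1558]
tcp_rot: [-3.124, -0.32, 0.004]
ft_force: [0.5, -0.0, 0.7]
gripper_width: 0.0594
```

Emit:
{"method": "apply_moves", "body": {"motion": [[0, 0, 0, 0], [0, 0, 0, 0], [0, 0, 0, 0], [0, 0, 0, 0], [0, 0, 0, 0]], "hand": 0.44, "grip_force": 20}}

```text
time: 3.82
eef_pos: [0.5565, -0.1206, 0.1594]
tcp_rot: [3.125, 0.322, 0.004]
ft_force: [-1.5, 5.0, 5.3]
gripper_width: 0.0379
```

Emit:
{"method": "apply_moves", "body": {"motion": [[0, 0, -4, 0], [0, 6, -7, 0], [0, 12, -10, 0], [0, 18, -12, 0], [0, 24, -14, 0], [0, 30, -16, 0], [0, 36, -17, 0], [0, 42, -18, 0], [0, 48, -19, 0], [0, 54, -19, 0]]}}

```text
time: 4.65
eef_pos: [0.5671, -0.1745, 0.177]
tcp_rot: [3.124, 0.321, 0.001]
ft_force: [0.2, 0.7, 0.7]
gripper_width: 0.0376
```

Emit:
{"method": "apply_moves", "body": {"motion": [[0, 4, 0, 0], [0, 7, 0, 0], [0, 8, 0, 0], [0, 8, 0, 0], [0, 8, 0, 0]]}}

```text
time: 5.07
eef_pos: [0.5683, -0.1814, 0.1763]
tcp_rot: [-3.124, -0.321, 0.0]
ft_force: [-1.3, 3.9, 2.9]
gripper_width: 0.0375
```

```bash
python3 - <<'E'
from h import *
np.set_printoptions(precision=4,suppress=True)
s=manip.state();print(s['time'],s['eef_pos'],delta([.569,-.18,.171],.206+np.pi/2),s['ft_force'])
im=manip.capture('wrist')
for d in manip.spot_point('lever_knob','wrist')[:1]: print(d['conf'],atz('wrist',d['location'],.19))
rs=[]
for n in ('scene','top'):
    b=manip.capture(n); cv2.imwrite(f'pics/{n}1.png',b[:,:,::-1])
    for d in manip.spot_point('lever_knob',n)[:1]: print(n,d['conf'],atz(n,d['location'],.19))
cv2.imwrite('pics/w2.png',im[:,:,::-1])
E
```

```text
5.0667 [ 0.5683 -0.1814  0.1763] [ 0.9 -1.2  5.3 -0.1] [-1.2509  3.9491  2.8623]
0.9 [ 0.5673 -0.1782  0.19  ]
scene 0.58 [ 0.5695 -0.1748  0.19  ]
top 0.64 [ 0.5494 -0.1631  0.19  ]
```

View pics/w2.png

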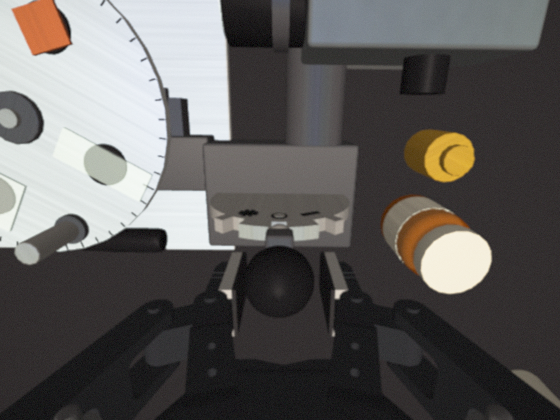

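The wrist view shows the lever upright, with its shaft in line with the ring mark (279,215). The left pad is pressing the knob lightly, so I'll back off a little, open and rise.

Emit:
{"method": "apply_moves", "body": {"motion": [[0, -2, 0, 0], [0, -2, 0, 0], [0, -2, 0, 0], [0, -2, 0, 0], [0, -2, 0, 0], [0, -2, 0, 0]]}}

```text
time: 5.87
eef_pos: [0.568, -0.1797, 0.1762]
tcp_rot: [3.125, 0.321, -0.0]
ft_force: [-0.7, 0.9, -0.3]
gripper_width: 0.0378
```

Emit:
{"method": "apply_moves", "body": {"motion": [[0, 0, 0, 0], [0, 0, 0, 0], [0, 0, 0, 0], [0, 0, -20, 0], [0, 0, -45, 0], [0, 0, -70, 0], [0, 0, -70, 0], [0, 0, -70, 0]], "hand": 0.7}}

```text
time: 6.53
eef_pos: [0.5685, -0.1798, 0.2477]
tcp_rot: [3.124, 0.321, 0.004]
ft_force: [2.0, 0.1, -0.6]
gripper_width: 0.0601
```

```bash
python3 - <<'E'
from h import *
np.set_printoptions(precision=4,suppress=True)
s=manip.state();print(s['time'],s['eef_pos'],s['ft_force'])
im=manip.capture('wrist');cv2.imwrite('pics/w3.png',im[:,:,::-1])
for t,z in dict(lever_knob=.19,lever_pivot=.062,notch_free=.132,handle_top=.122,carousel_axis=.07).items():
    for d in manip.spot_point(t,'wrist')[:1]: print(t,round(d['conf'],2),np.array(d['location'])*[420,560],atz('wrist',d['location'],z))
h=np.array([.513,-.0065]); print(delta([*h,.21],.206+1.026+2.356+np.pi/2))
E
```

```text
6.5333 [ 0.5685 -0.1798  0.2477] [ 1.9647  0.1384 -0.5789]
lever_knob 0.59 [227.22 282.52] [ 0.5676 -0.1774  0.19  ]
lever_pivot 0.61 [184.59  282.128] [ 0.5676 -0.1766  0.062 ]
notch_free 0.67 [203.616 281.176] [ 0.5669 -0.1761  0.132 ]
handle_top 0.95 [223.188  87.696] [ 0.5087 -0.0038  0.122 ]
carousel_axis 0.96 [115.416  77.112] [0.5975 0.039  0.07  ]
[ -18.4 -180.5   35.4  -13.8]
```

Emit:
{"method": "apply_moves", "body": {"motion": [[-5, -40, 8, -5], [-10, -80, 15, -10], [-15, -120, 22, -14], [-20, -160, 27, -14], [-20, -182, 27, -14], [-20, -182, 27, -14], [-20, -182, 27, -14], [-20, -182, 27, -14]]}}

```text
time: 7.5
eef_pos: [0.5115, -0.0058, 0.2191]
tcp_rot: [3.062, 0.7, -0.0]
ft_force: [0.1, 0.6, -0.2]
gripper_width: 0.0596
```

```bash
python3 - <<'E'
from h import *
np.set_printoptions(precision=4,suppress=True)
s=manip.state();print(s['time'],s['eef_pos'],s['ft_force'])
im=manip.capture('wrist');cv2.imwrite('pics/w4.png',im[:,:,::-1])
for t,z in dict(needle=.104,wafer=.073,handle_top=.122,carousel_axis=.07).items():
    for d in manip.spot_point(t,'wrist')[:1]: print(t,round(d['conf'],2),np.array(d['location'])*[420,560],atz('wrist',d['location'],z))
E
```

```text
7.5 [ 0.5115 -0.0058  0.2191] [ 0.1332  0.5656 -0.2409]
needle 0.64 [237.72  502.096] [ 0.5681 -0.2005  0.104 ]
wafer 0.82 [ 22.302 217.784] [0.6214 0.1085 0.073 ]
handle_top 0.74 [210.798 281.792] [ 0.5095 -0.0043  0.122 ]
carousel_axis 0.6 [ 87.612 282.016] [0.5988 0.0384 0.07  ]
```

View pics/w4.png

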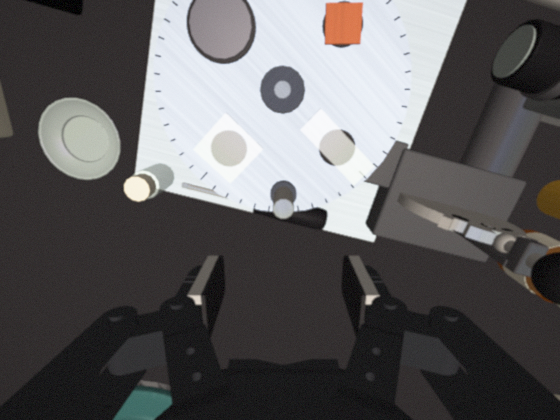

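```bash
python3 - <<'E'
from h import *
for v in (-.2,0,.2,.5):
    print(v,proj('wrist',[.5685+.2045*.128*np.sin(v),-.179-.979*.128*np.sin(v),.062+.128*np.cos(v)]).round())
for n in ('wrist','top'):
    im=manip.capture(n)
    for d in manip.spot_point('lever_knob',n)[:2]: print(n,d['conf'],np.array(d['location'])*[560*.75,560],atz(n,d['location'],.19))
print(delta([.511,-.005,.085],2.018+0))
E
```

```text
-0.2 [529. 267.]
0 [568. 277.]
0.2 [600. 283.]
0.5 [627. 284.]
top 0.65 [188.79  359.576] [ 0.56344783 -0.16827151  0.19      ]
top 0.58 [184.38 362.88] [ 0.57348302 -0.1756805   0.19      ]
[-1.000e-01 -9.000e-01  1.342e+02  1.000e-01]
```

The wrist view shows the handle top at (283,205), radially in line with the axis (283,88) and centred between the pads. The knob sits where the free notch predicts. Next I descend around the handle.

Emit:
{"method": "apply_moves", "body": {"motion": [[0, -1, 40, 0], [0, -1, 75, 0], [0, -1, 105, 0], [0, -1, 124, 0], [0, -1, 131, 0], [0, -1, 131, 0]]}}

```text
time: 8.45
eef_pos: [0.5103, -0.0046, 0.0869]
tcp_rot: [-3.062, -0.699, 0.004]
ft_force: [-0.6, -0.7, 0.1]
gripper_width: 0.0595
```

Emit:
{"method": "apply_moves", "body": {"motion": [[0, 0, 0, 0], [0, 0, 0, 0], [0, 0, 0, 0], [0, 0, 0, 0], [0, 0, 0, 0], [0, 0, 0, 0]], "hand": 0.26}}

```text
time: 8.95
eef_pos: [0.5111, -0.0046, 0.0887]
tcp_rot: [3.062, 0.7, 0.001]
ft_force: [0.8, -0.8, -0.4]
gripper_width: 0.0222
```

Emit:
{"method": "apply_moves", "body": {"motion": [[0, -7, 0, 4], [1, -13, 0, 8], [2, -20, 0, 12], [4, -26, 0, 16], [6, -33, 0, 20], [8, -39, 0, 24], [11, -45, 0, 28], [14, -50, 0, 32], [18, -56, 0, 36], [22, -61, 0, 40]]}}

```text
time: 9.78
eef_pos: [0.5043, 0.0602, 0.0884]
tcp_rot: [3.117, -0.395, 0.0]
ft_force: [0.0, -0.3, -0.2]
gripper_width: 0.0222
```

```bash
python3 - <<'E'
from h import *
np.set_printoptions(precision=4,suppress=True)
s=manip.state();print(s['time'],s['eef_pos'],s['ft_force'],s['gripper_width'])
a=np.array(s['eef_pos'][:2])-[.599,.037];print(np.degrees(np.arctan2(a[1],a[0])),np.hypot(*a))
E
```

```text
9.7833 [0.5043 0.0602 0.0884] [ 0.0097 -0.3399 -0.2272] 0.022155775908809353
166.22387322434554 0.09749108544181426
```

Emit:
{"method": "apply_moves", "body": {"motion": [[0, -6, 0, 4], [1, -13, 0, 8], [2, -20, 0, 12], [3, -25, 0, 15], [4, -28, 0, 17], [5, -31, 0, 19], [5, -31, 0, 19], [5, -31, 0, 19], [5, -31, 0, 19]]}}

```text
time: 10.53
eef_pos: [0.5167, 0.0886, 0.0883]
tcp_rot: [3.011, -0.897, 0.0]
ft_force: [-0.4, 0.5, 0.3]
gripper_width: 0.0222
```

```bash
python3 - <<'E'
from h import *
np.set_printoptions(precision=4,suppress=True)
s=manip.state();print(s['time'],s['eef_pos'],s['ft_force'],s['gripper_width'])
a=np.array(s['eef_pos'][:2])-[.599,.037];print(np.degrees(np.arctan2(a[1],a[0])),np.hypot(*a))
for n in ('scene','top','wrist'):
    im=manip.capture(n);cv2.imwrite(f'pics/{n}5.png',im[:,:,::-1])
    for t,z in dict(wafer=.073,handle_top=.122,carousel_axis=.07,needle=.104).items():
        for d in manip.spot_point(t,n)[:1]: print(n,t,round(d['conf'],2),np.array(d['location'])*[420,560],atz(n,d['location'],z))
a,b=[cv2.imread(f'pics/{n}5.png') for n in('wrist','top')]
cv2.imwrite('pics/c5.png',np.hstack([cv2.resize(a,(400,300)),cv2.resize(b[110:290,180:420],(400,300))]))
E
```

```text
10.5333 [0.5167 0.0886 0.0883] [-0.3795  0.4692  0.2532] 0.022234964881530275
147.89322609395865 0.09712835747063074
scene wafer 0.48 [262.08 230.72] [0.6696 0.0526 0.073 ]
scene handle_top 0.73 [234.99  301.784] [0.5236 0.0895 0.122 ]
scene carousel_axis 0.81 [244.398 258.776] [0.5961 0.0319 0.07  ]
scene needle 0.64 [190.008 236.32 ] [ 0.5845 -0.1204  0.104 ]
top wafer 0.59 [149.016 265.888] [0.6742 0.0455 0.073 ]
top carousel_axis 0.83 [177.408 269.528] [0.6033 0.0354 0.07  ]
top needle 0.61 [148.512 266.728] [0.6693 0.0427 0.104 ]
wrist carousel_axis 0.89 [ 65.982 279.216] [0.5996 0.038  0.07  ]
```

View pics/c5.png

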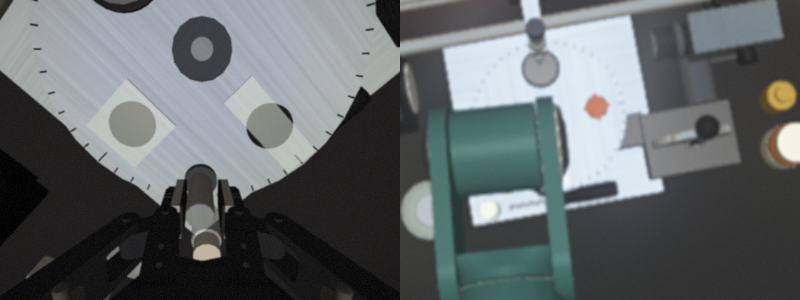

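The top crop shows the wafer under the needle (540,68) and the lever knob on the gearbox (708,126). I'll open the cage so the detent can centre, then look again.

Emit:
{"method": "apply_moves", "body": {"motion": [[0, 0, 0, 0], [0, 0, 0, 0], [0, 0, 0, 0], [0, 0, 0, 0], [0, 0, 0, 0], [0, 0, 0, 0]], "hand": 0.6}}

```text
time: 11.78
eef_pos: [0.5168, 0.0888, 0.0883]
tcp_rot: [-3.01, 0.899, 0.0]
ft_force: [-0.1, 0.0, 0.5]
gripper_width: 0.0516
```

```bash
python3 - <<'E'
from h import *
np.set_printoptions(precision=4,suppress=True)
s=manip.state();print(s['time'],s['eef_pos'],s['ft_force'],s['gripper_width'])
im=manip.capture('wrist');cv2.imwrite('pics/w6.png',im[:,:,::-1])
for t,z in dict(carousel_axis=.07,handle_top=.122).items():
    for d in manip.spot_point(t,'wrist')[:1]: print(t,round(d['conf'],2),np.array(d['location'])*[420,560],atz('wrist',d['location'],z))
E
```

```text
11.7833 [0.5168 0.0888 0.0883] [-0.0999  0.0133  0.543 ] 0.05156698662330723
carousel_axis 0.87 [ 67.494 282.688] [0.5981 0.0369 0.07  ]
handle_top 0.77 [305.214 279.328] [0.5171 0.0918 0.122 ]
```

View pics/w6.png

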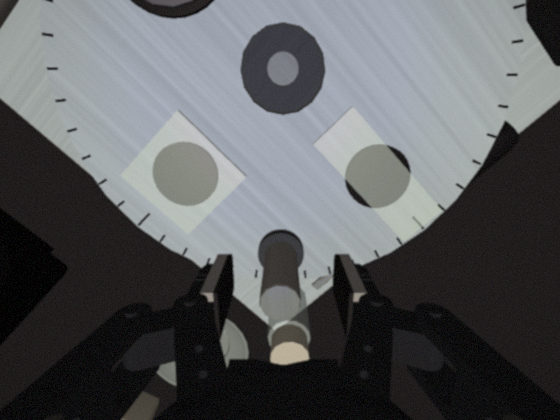

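The handle now stands centred in the open cage. The foot is at (281,250), below the hub at (283,68), so the angle is about 147°. I'll do a gentle push test each way to confirm it is in the detent.

Emit:
{"method": "apply_moves", "body": {"motion": [[0, 0, 0, 0], [0, 0, 0, 0], [0, 0, 0, 0], [0, 0, 0, 0], [0, 0, 0, 0], [0, 0, 0, 0]], "hand": 0.26}}

```text
time: 12.43
eef_pos: [0.5168, 0.0887, 0.0883]
tcp_rot: [-3.01, 0.899, 0.0]
ft_force: [0.1, 0.7, 0.1]
gripper_width: 0.0223
```

Emit:
{"method": "apply_moves", "body": {"motion": [[0, -2, 0, 0], [0, -4, 0, 0], [0, -4, 0, 0], [0, -4, 0, 0]]}}

```text
time: 12.77
eef_pos: [0.519, 0.0921, 0.0883]
tcp_rot: [3.01, -0.899, -0.0]
ft_force: [-1.1, -1.7, 0.8]
gripper_width: 0.0224
```

Emit:
{"method": "apply_moves", "body": {"motion": [[0, 4, 0, 0], [0, 6, 0, 0], [0, 8, 0, 0], [0, 8, 0, 0], [0, 8, 0, 0]]}}

```text
time: 13.18
eef_pos: [0.5151, 0.0862, 0.0884]
tcp_rot: [-3.007, 0.898, -0.002]
ft_force: [7.9, 10.9, -4.4]
gripper_width: 0.0219
```

Emit:
{"method": "apply_moves", "body": {"motion": [[0, -4, 0, 0], [0, -4, 0, 0], [0, -4, 0, 0], [0, -4, 0, 0]]}}

```text
time: 13.52
eef_pos: [0.5167, 0.0885, 0.0882]
tcp_rot: [3.01, -0.899, -0.0]
ft_force: [0.6, -1.0, -0.3]
gripper_width: 0.0219
```

Emit:
{"method": "apply_moves", "body": {"motion": [[0, 2, 0, 0], [0, 2, 0, 0], [0, 2, 0, 0], [0, 2, 0, 0]]}}

```text
time: 13.85
eef_pos: [0.5157, 0.087, 0.0883]
tcp_rot: [-3.01, 0.899, -0.0]
ft_force: [2.6, 3.4, -1.4]
gripper_width: 0.0219
```

Pushing back meets 4 N at 2 mm and 13 N at 4 mm, which is stiffer than the 3 N detent should be. I'll release it and check the lever.

Emit:
{"method": "apply_moves", "body": {"motion": [[0, -2, 0, 0], [0, -2, 0, 0], [0, -2, 0, 0], [0, -2, 0, 0]], "hand": 0.6}}

```text
time: 14.18
eef_pos: [0.5167, 0.0887, 0.0882]
tcp_rot: [3.01, -0.899, -0.0]
ft_force: [-0.3, -0.3, -0.1]
gripper_width: 0.0512
```

```bash
python3 - <<'E'
from h import *
np.set_printoptions(precision=4,suppress=True)
ims=[]
for n in ('scene','top'):
    im=manip.capture(n)[:,:,::-1].copy()
    for t in('lever_knob','wafer','needle','carousel_axis','handle_top'):
        for d in manip.spot_point(t,n)[:1]: print(n,t,d['conf'],np.array(d['location'])*[420,560])
    for v in (-.5,-.2,0,.2):
        print(n,v,proj(n,[.5685+.2045*.128*np.sin(v),-.179-.979*.128*np.sin(v),.062+.128*np.cos(v)]).round(1))
    ims.append(im)
a,b=ims
cv2.imwrite('pics/c7.png',np.hstack([cv2.resize(a[130:310,190:340],(500,600),interpolation=2),cv2.resize(b[120:240,325:385],(300,600),interpolation=2)]))
E
```

```text
scene lever_knob 0.82 [145.698 227.192]
scene wafer 0.53 [261.912 228.424]
scene needle 0.83 [252.294 226.688]
scene carousel_axis 0.71 [358.89  405.608]
scene handle_top 0.95 [234.318 303.016]
scene -0.5 [246.  163.4]
scene -0.2 [236.8 151.4]
scene 0 [230.6 145.5]
scene 0.2 [224.8 141.6]
top lever_knob 0.52 [185.808 365.176]
top wafer 0.75 [148.302 263.2  ]
top needle 0.49 [148.008 266.28 ]
top carousel_axis 0.69 [178.584 269.92 ]
top -0.5 [336.7 192.6]
top -0.2 [353.1 188.9]
top 0 [364.4 186.6]
top 0.2 [375.2 184.6]
```

View pics/c7.png

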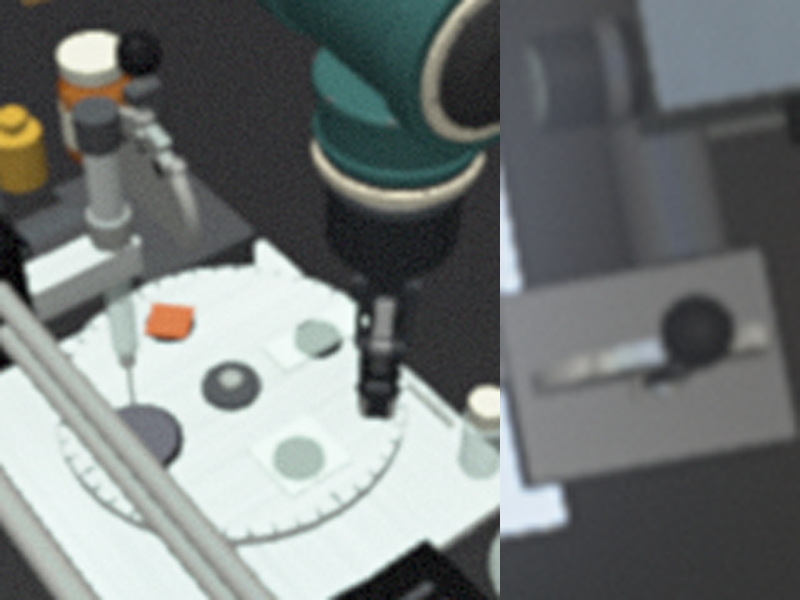

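Lever knob is upright: scene (227,146) and top (365,186) both match the free projection. I'll rise clear and measure the carousel angle from the samples.

Emit:
{"method": "apply_moves", "body": {"motion": [[0, 0, -25, 0], [0, 0, -60, 0], [0, 0, -100, 0], [0, 0, -140, 0], [0, 0, -155, 0], [0, 0, -155, 0], [0, 0, -155, 0]]}}

```text
time: 15.37
eef_pos: [0.517, 0.0887, 0.2439]
tcp_rot: [-3.01, 0.899, -0.002]
ft_force: [-0.1, -0.7, -1.7]
gripper_width: 0.0514
```

```bash
python3 - <<'E'
from h import *
np.set_printoptions(precision=4,suppress=True)
s=manip.state();print(s['time'],s['eef_pos'],s['ft_force'])
im=manip.capture('wrist');cv2.imwrite('pics/w8.png',im[:,:,::-1])
manip.capture('scene')
for n in('wrist','scene'):
  for t,z in dict(wafer=.073,handle_top=.122,carousel_axis=.07,needle=.104,lever_knob=.19).items():
    for d in manip.spot_point(t,n)[:1]: print(n,t,round(d['conf'],2),np.array(d['location'])*[420,560],atz(n,d['location'],z))
for w in manip.silhouettes('wafer','wrist')[:1]:
    r=w['region'];y,x=np.nonzero(r);print('sil',w['conf'],r.sum(),y.min(),y.max(),x.min(),x.max(),atz('wrist',[y.mean()/420,x.mean()/560],.076))
print(delta([.5685,-.179,.25],.206+np.pi/2))
E
```

```text
15.3667 [0.517  0.0887 0.2439] [-0.1294 -0.7204 -1.6808]
wrist wafer 0.61 [ 32.004 226.8  ] [0.6657 0.0528 0.073 ]
wrist handle_top 0.92 [198.702 279.72 ] [0.5196 0.0915 0.122 ]
wrist carousel_axis 0.74 [ 91.098 284.872] [0.595  0.0362 0.07  ]
wrist needle 0.81 [ 21.084 223.216] [0.6656 0.0502 0.104 ]
wrist lever_knob 0.34 [ 88.2   285.376] [0.5911 0.0395 0.19  ]
scene wafer 0.71 [263.088 231.224] [0.6696 0.0555 0.073 ]
scene handle_top 0.59 [167.286 233.52 ] [ 0.5651 -0.1831  0.122 ]
scene carousel_axis 0.74 [246.414 261.184] [0.5938 0.0394 0.07  ]
scene needle 0.57 [252.    229.376] [0.6693 0.0512 0.104 ]
scene lever_knob 0.86 [146.79  230.384] [ 0.5708 -0.1745  0.19  ]
sil 0.87 2671 0 61 199 255 [0.6662 0.0515 0.076 ]
[190.1 195.5  -6.8 -45.1]
```

View pics/w8.png

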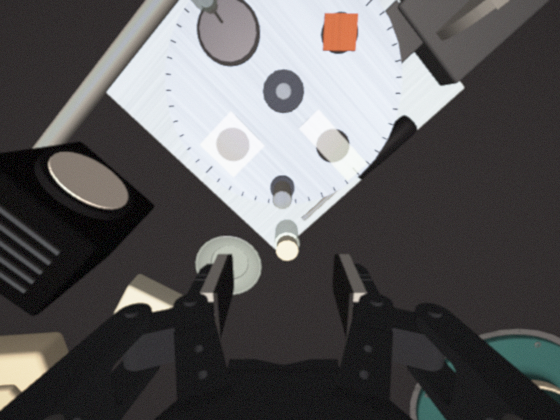

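The wrist view shows the needle tip (222,20) over the wafer (228,30), a measured offset of about 1.5 mm, so the carousel is in the detent. Back to the lever.

Emit:
{"method": "apply_moves", "body": {"motion": [[28, 29, -7, -7], [56, 58, -7, -14], [84, 87, -7, -21], [112, 116, -7, -28], [140, 145, -7, -35], [168, 174, -7, -42], [190, 196, -7, -45], [190, 196, -7, -45], [190, 196, -7, -45], [190, 196, -7, -45]], "hand": 0.7}}

```text
time: 16.85
eef_pos: [0.5681, -0.1793, 0.2501]
tcp_rot: [-3.125, -0.318, 0.001]
ft_force: [0.6, 0.6, 0.6]
gripper_width: 0.06
```

```bash
python3 - <<'E'
from h import *
np.set_printoptions(precision=4,suppress=True)
print(manip.state()['time'],delta([.5685,-.179,.177],.206+np.pi/2))
im=manip.capture('wrist')
for d in manip.spot_point('lever_knob','wrist')[:1]: print(d['conf'],atz('wrist',d['location'],.19))
E
```

```text
16.85 [ 0.5 -0.2 73.1 -0.2]
0.62 [ 0.5684 -0.1772  0.19  ]
```

Emit:
{"method": "apply_moves", "body": {"motion": [[0, -1, 35, 0], [0, -1, 60, 0], [0, -1, 73, 0], [0, -1, 73, 0], [0, -1, 73, 0]]}}

```text
time: 17.37
eef_pos: [0.5681, -0.1778, 0.1779]
tcp_rot: [-3.125, -0.322, -0.0]
ft_force: [-0.1, -0.3, 1.5]
gripper_width: 0.0599
```

Emit:
{"method": "apply_moves", "body": {"motion": [[0, 0, 0, 0], [0, 0, 0, 0], [0, 0, 0, 0], [0, 0, 0, 0], [0, 0, 0, 0]], "hand": 0.44}}

```text
time: 17.78
eef_pos: [0.5681, -0.1785, 0.1778]
tcp_rot: [3.125, 0.321, 0.001]
ft_force: [0.3, 0.3, 0.2]
gripper_width: 0.0376
```

Emit:
{"method": "apply_moves", "body": {"motion": [[0, 6, 0, 0], [0, 12, 0, 0], [0, 18, 1, 0], [0, 24, 2, 0], [0, 30, 3, 0], [0, 36, 5, 0], [0, 42, 7, 0], [0, 48, 9, 0], [0, 54, 11, 0], [0, 60, 13, 0]]}}

```text
time: 18.62
eef_pos: [0.5802, -0.238, 0.1638]
tcp_rot: [3.125, 0.321, -0.001]
ft_force: [0.4, 0.3, 1.3]
gripper_width: 0.0373
```

Emit:
{"method": "apply_moves", "body": {"motion": [[0, 2, 0, 0], [0, 4, 0, 0], [0, 4, 0, 0], [0, 4, 0, 0]]}}

```text
time: 18.95
eef_pos: [0.5808, -0.2408, 0.1639]
tcp_rot: [-3.125, -0.321, 0.001]
ft_force: [-0.6, 3.2, -2.8]
gripper_width: 0.0372
```

```bash
python3 - <<'E'
from h import *
np.set_printoptions(precision=4,suppress=True)
s=manip.state();print(s['time'],s['eef_pos'],s['ft_force'],delta([.581,-.239,.163],.206+np.pi/2))
im=manip.capture('wrist');cv2.imwrite('pics/w9.png',im[:,:,::-1])
for d in manip.spot_point('lever_knob','wrist')[:1]: print(d['conf'],atz('wrist',d['location'],.174))
E
```

```text
18.95 [ 0.5808 -0.2408  0.1639] [-0.5702  3.1808 -2.8277] [ 0.5 -1.7  0.9 -0.1]
0.82 [ 0.58  -0.238  0.174]
```

View pics/w9.png

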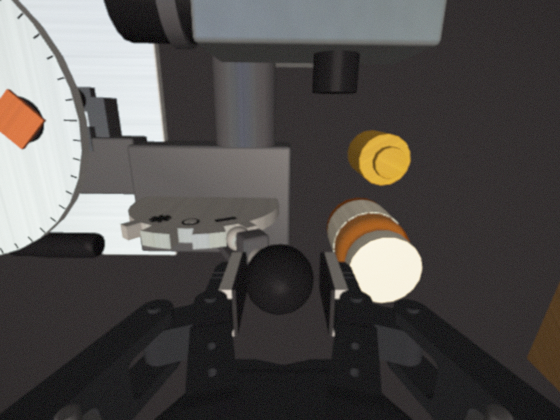

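The wrist view shows the lever over at the bar-marked notch (228,220) with the knob at (280,280). I'll back off, open and retreat.

Emit:
{"method": "apply_moves", "body": {"motion": [[0, -2, -1, 0], [0, -2, -1, 0], [0, -2, -1, 0], [0, -2, -1, 0]]}}

```text
time: 19.38
eef_pos: [0.5807, -0.2392, 0.1657]
tcp_rot: [3.125, 0.321, 0.001]
ft_force: [-0.4, -0.9, -0.1]
gripper_width: 0.0377
```

Emit:
{"method": "apply_moves", "body": {"motion": [[0, -2, -1, 0], [0, -2, -1, 0], [0, -2, -1, 0], [0, -2, -20, 0], [0, -2, -50, 0], [0, -2, -90, 0], [0, -2, -100, 0], [0, -2, -100, 0], [0, -2, -100, 0]], "hand": 0.7}}

```text
time: 20.13
eef_pos: [0.5803, -0.2372, 0.2658]
tcp_rot: [3.124, 0.321, 0.002]
ft_force: [0.1, -0.5, -0.7]
gripper_width: 0.0598
```

```bash
python3 - <<'E'
from h import *
np.set_printoptions(precision=4,suppress=True)
s=manip.state();print(s['time'],s['eef_pos'],s['ft_force'])
ims=[]
for n in ('wrist','scene','top'):
    im=manip.capture(n)[:,:,::-1]; ims.append(im)
    for t,z in dict(lever_knob=.1743,wafer=.073,needle=.104,handle_top=.122,carousel_axis=.07).items():
        for d in manip.spot_point(t,n)[:1]: print(n,t,round(d['conf'],2),np.array(d['location'])*[420,560],atz(n,d['location'],z))
cv2.imwrite('pics/c10.png',np.hstack([cv2.resize(ims[0],(400,300)),cv2.resize(ims[2][110:290,180:420],(400,300))]))
E
```

```text
20.1333 [ 0.5803 -0.2372  0.2658] [ 0.0931 -0.5327 -0.7249]
wrist lever_knob 0.75 [213.318 285.096] [ 0.5787 -0.2371  0.1743]
wrist wafer 0.91 [41.58  13.104] [0.6653 0.053  0.073 ]
wrist carousel_axis 0.57 [113.694  36.176] [0.5999 0.036  0.07  ]
scene lever_knob 0.61 [139.608 214.424] [ 0.5876 -0.2423  0.1743]
scene wafer 0.49 [258.888 233.296] [0.6616 0.0471 0.073 ]
scene needle 0.69 [252.294 229.992] [0.6684 0.0525 0.104 ]
scene handle_top 0.94 [237.888 302.792] [0.5256 0.0974 0.122 ]
scene carousel_axis 0.97 [244.608 260.288] [0.5934 0.0339 0.07  ]
top lever_knob 0.58 [177.996 271.32 ] [0.5875 0.0298 0.1743]
top wafer 0.63 [150.192 264.208] [0.6711 0.0496 0.073 ]
top needle 0.75 [147.294 268.016] [0.6723 0.0396 0.104 ]
top handle_top 0.98 [212.688 243.376] [0.511  0.0955 0.122 ]
top carousel_axis 0.73 [178.92  272.384] [0.5996 0.0283 0.07  ]
```

View pics/c10.png

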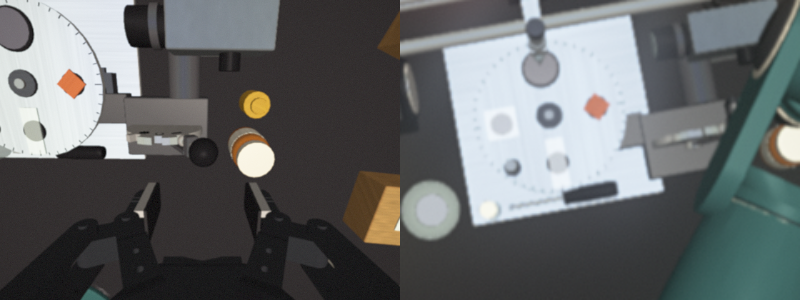

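The lever leans away in the clamp notch: the knob is at y = -0.237, about 0.48 rad. The wafer is under the needle and the bystanders stand where they were. Handing in.

```bash
python3 -c "
from workcell import manip
print(manip.job_done())"
```

```text
the job is handed in; nothing more can be done
None
```

I finished the sequence and handed the job in at about 20.5 s of the 54 s allowed. No verdict was reported, so success rests on my own checks.

**What I did:** I caged the knob and led the lever from the drive notch to free. I then lifted off and turned the carousel clockwise about 59° by its handle. With the handle released, the detent could centre it. Last, I led the lever over to the clamp notch and retreated clear.

**Last checks:**
- **Lever:** the wrist camera put the knob at about +0.48 rad, in the clamp notch.
- **Carousel:** before clamping, the wrist camera showed the needle tip within about 1.5 mm (0.02 rad) of the wafer's centre. The final top view still shows the wafer under the needle.
- **Robot:** the force readings were at noise level, with the fingers about 70 mm or more above the knob.
- **Bystanders:** those visible in the last pictures stood where they were. I checked this by eye, not by measurement; the slide box was not in those pictures.

**What disagreed:**
- **Detent stiffness:** a gentle push test at the station met about 2 N clockwise but up to 13 N the other way, more than the 3 N given for the detent. The lever was confirmed in free at that moment. I took it as a stiff detent and did not push further.
- **Network outliers:** some reported points were clearly wrong or scattered by several mm, such as the knob in the final top view. I ignored those in favour of the wrist camera.

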